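# Load the two-tier enamelware rack

### The arm

A 6-joint arm with a two-finger parallel gripper is mounted at the origin on the work surface. World frame = base frame: x ahead of the robot, y to its left, z up, the work surface at z = 0. Lengths are in m, angles in degrees, forces in N, time in s.
With the tool pointing down it reaches from about 0.3 to 0.875 m from the base axis. Payload 6.4 kg.
Tool frame: the origin (TCP) lies at the very end of the fingers, on their centre line; the grasp point (between the pads) lies 19 mm behind it; z points along the fingers, y is the line along which they close (so a half turn about z gives the same grasp; the last joint's range is limited). The gripper opens to 85 mm and grips with 20 to 120 N. Pads are 22 mm wide; open, the fingers measure 114 mm over their backs; the gripper's body (76 mm by 85 mm) begins 54 mm behind the grasp point. The pads swing forward as they close: fully open they stand 13 mm farther back than shut.
Start: joints at [-77.366, 10.359, 92.074, -0, 77.567, -11.82], TCP at [0.238, -0.523, 0.231] pointing down, gripper open.
Joint ranges: [-171.53, 171.53], [-51.25, 118.39], [17.06, 147.69], [-65.23, 245.23], [0, 150.52], [-178.68, 178.68]. Speed limits (degrees/s): [147.25, 147.25, 172.46, 180, 180, 180].

### API

Orientations are given as [roll, pitch, yaw] about the fixed x, y, z axes, in that order (R = Rz(yaw) Ry(pitch) Rx(roll)).
In Python, from station import r gives the robot as it stands. The module is installed in compiled form; this text tells all that it offers.
- The arm moves only by the tool carry_out, never from a script. Its arguments are lists of equal length, an entry for each row: "dp": the shift along the tool's x, y, z in units of 25 mm (1.0 is 25 mm), a list of three; "yaw": the turn about the tool's z in units of 5 degrees (1.0 is 5 degrees). A call has 1 to 8 rows; each row is the pose to reach, as a shift and turn from the pose commanded when the call began, along the tool's axes at that moment; what a row does not reach only later rows make up. A row lasts 1/10 s, in which the tool goes at most 50 mm and 8.59 degrees, less where a joint would pass 70% of its speed; a pose out of reach is approached as far as the arm can. A call with a gripper value outside its range is refused whole. "hand" is the opening, from 0 (shut) to 1 (fully open), set as the call begins (left out, the last holds). The fingers move at their own pace and stop on an object; "squeeze" is the grip in N (left out, the last holds). Time passes only in rows, so rows that repeat a pose let the fingers close. It gives the time, the measured TCP pose, the force, the opening and the grip force at its end, in the units of the state.
- r.observe(): the state, without advancing time (a new reading comes with each control period).
- r.capture(name): name is "side" or "top"; returns the picture (400x640x3 uint8, blue, green, red); there is no depth.
- r.calibration(name): a dict with "fx", "fy", "cx", "cy" (pixels), "origin" and "rotation" of the camera in the world. Camera axes: x right, y up, looking along -z (the intrinsics and any distortion apply to the point x, -y, -z); pixel columns grow to the right and rows downward; lengths in m; the calibration is good to about 2 mm. A picture is of the moment at which its call begins. calibration takes no time and is no camera call.
- r.hand_in(): hands the job in; it is judged then, once.
The state is a dict: "clock": time; "qpos": joint angles; "joint_velocities": joint speeds; "joint_torque": joint torques, N m; "tcp_pos": TCP position; "eef_rot": TCP orientation; "contact_force": force on the tool from outside, world axes, zero at the start; "moment": the same for the moment, N m; "opening": opening from 0.0 (shut) to 1.0 (fully open); "grip_force": force on a finger pad.
Only numpy, scipy, OpenCV 4.12 (cv2) and the standard library are available. Lean on these libraries where they do the work, as an engineer would, in place of code of your own. Each camera call takes 0.05 s, during which the arm holds its last target. There are 200 camera calls.

### The job

Load the small two-tier rack with the three beakers that have no handles: stand the wide low beaker and the narrow low beaker upright on the rack's base, each centred on the black pad of its own size (wide on the larger, narrow on the smaller). Then lift the loose shelf by its handle and lower it level onto the rack, so that all four corner holes drop over the four posts and it rests fully down (either way round), and last stand the tall beaker upright in the middle of the shelf's own black pad. Set everything down rather than dropping it, tip nothing over, and leave the two mugs with handles where they are.

Things in the scene. Friction and masses are not known exactly. Their poses are not given: they have to be found in the camera images.
- wide_beaker: Loose handleless straight-sided white enamel beaker with a dark rim, open at the top, wide and low: outer diameter 64, height 42, wall 3 mm, about 100 g. Origin at the centre of its underside, z up along its axis; the yaw means nothing (it is round).
- narrow_beaker: Loose handleless straight-sided white enamel beaker with a dark rim, open at the top, narrow and low: outer diameter 44, height 42, wall 3 mm, about 70 g. Origin at the centre of its underside, z up along its axis; the yaw means nothing (it is round).
- tall_beaker: Loose handleless straight-sided white enamel beaker with a dark rim, open at the top, tall: outer diameter 54, height 88, wall 3 mm, about 130 g. Origin at the centre of its underside, z up along its axis; the yaw means nothing (it is round).
- shelf: Loose plywood shelf, lying flat on the bench at the start: 280 (x) by 205 (y) by 10 mm thick, about 450 g, with a round 20 mm through hole at each corner, centred at x = +-118, y = +-80 mm. An upright aluminium fin handle stands at its centre: 12 mm thick along x, 70 mm long along y, rising 40 mm above the shelf's top face (50 mm above the origin). Balanced at the handle. Origin at the centre of its underside, z up.
- shelf_pad: Black round rubber pad fixed to the shelf's top face and moving with it, 72 mm diameter, 3 mm thick: the place for the tall beaker. Origin at the centre of the pad's underside, which is 10 mm above the shelf's underside and 70 mm along the shelf's +x from its centre.
- base: Fixed base of the rack: plywood board 280 (x) by 205 (y) by 12 mm thick, flat on the bench, with four upright posts at x = +-118, y = +-80 mm. Each post: an 18 mm tube with a 30 mm collar whose top is 80 mm above the bench (the shelf's underside rests there), then a 10 mm pin with a tapered tip, ending 102 mm above the bench. Origin at the centre of the board's underside, z up.
- wide_pad: The larger black round rubber pad on the base board, 86 mm diameter, 3 mm thick, fixed: the place for the wide low beaker. It lies between the posts, 55 mm from the base's centre towards one short end (either one). Origin at the centre of its underside, 12 mm above the bench.
- narrow_pad: The smaller black round rubber pad on the base board, 64 mm diameter, 3 mm thick, fixed: the place for the narrow low beaker. It lies 55 mm from the base's centre towards the other short end. Origin at the centre of its underside, 12 mm above the bench.
- large_mug: White mug with a side handle, a bystander to leave alone: diameter 80, height 80 mm. Origin at the centre of its underside; the handle points along +y.
- small_mug: White mug with a side handle, a bystander to leave alone: diameter 60, height 58 mm. Origin at the centre of its underside; the handle points along +y.
There are look-alikes about, which are no part of the job. What is shaped like the narrow_beaker but purple or red is not meant. Leave any brown or orange look-alike of the tall_beaker alone.

How it is judged (in metres and radians):
On the way, in this order (a step that is already met when the one before it is completed fails the run):
1. both low beakers stand upright and released on the base, each centred on the pad of its own size (horizontal distance between wide_beaker and wide_pad below 0.012 m and z of wide_beaker in the frame of wide_pad between 0 and 0.007 m and angle between each of wide_beaker, narrow_beaker's own z axis and vertical below 0.1 rad and linear speed of each of wide_beaker, narrow_beaker below 0.03 m/s and contact force between the fingers and wide_beaker below 0.1 N and horizontal distance between narrow_beaker and narrow_pad below 0.012 m and z of narrow_beaker in the frame of narrow_pad between 0 and 0.007 m and contact force between the fingers and narrow_beaker below 0.1 N), for 0.2 s.
2. the shelf is seated level on all four posts and released (z of shelf in the frame of base between 0.076 and 0.084 m and horizontal distance between shelf and base below 0.008 m and angle between the x axis of shelf and the x axis of base, either way round below 0.06 rad and angle between shelf's own z axis and vertical below 0.03 rad and linear speed of shelf below 0.03 m/s and contact force between the fingers and shelf below 0.1 N), for 0.2 s.
3. the tall beaker stands upright and released on the shelf's pad (horizontal distance between tall_beaker and shelf_pad below 0.012 m and z of tall_beaker in the frame of shelf_pad between 0 and 0.007 m and angle between tall_beaker's own z axis and vertical below 0.1 rad and linear speed of tall_beaker below 0.03 m/s and contact force between the fingers and tall_beaker below 0.1 N), for 0.2 s.
At the end, for the whole second after the job is handed in: Each low beaker is within 12 mm of the centre of its own pad on the base; the shelf rests on all four collars (height within 4 mm, centre 8 mm, turn 0.06 rad, level 0.03 rad); the tall beaker is within 12 mm of the shelf pad's centre; all upright within 0.1 rad, released, at rest (all of step 1 and all of step 2 and all of step 3); the robot touches nothing.
It fails at once if a mug with a handle is moved by more than 30 mm (distance of any of large_mug, small_mug from where it was at the start of the episode above 0.03 m).
It fails at once if a beaker is tipped over (more than 0.8 rad) (angle between any of wide_beaker, narrow_beaker, tall_beaker's own z axis and vertical above 0.8 rad).
It fails at once if a beaker or the shelf is dropped (faster than 0.7 m/s while the fingers do not hold it) ((contact force between the fingers and wide_beaker below 0.05 N and linear speed of wide_beaker above 0.7 m/s) or (contact force between the fingers and narrow_beaker below 0.05 N and linear speed of narrow_beaker above 0.7 m/s) or (contact force between the fingers and tall_beaker below 0.05 N and linear speed of tall_beaker above 0.7 m/s) or (contact force between the fingers and shelf below 0.05 N and linear speed of shelf above 0.7 m/s)).
It also fails if it takes over 128 s, if anything falls off the work surface, if the arm or the gripper's body presses on something with over 40 N, if the wrist force passes 120 N, or if a joint passes its speed limit or range.

## Working session

There is one attempt and no reset: what is moved stays moved. The work goes in short steps, Python scripts to look and compute and a tool call to move; the robot and the scene stay as the last step left them, time stands still between calls to the robot, and variables do not carry over. Pictures are saved under pics/ and viewed, at most 14 in all, crops included, and the job is handed in when it is done.

Besides the shell and the picture viewer there is one more tool, called after "Request:" as name(argument=value, ...), one argument or row to a line, values as JSON. carry_out: Moves the arm, as the interface text tells. Its arguments: {"type":"object","properties":{"dp":{"type":"array","items":{"type":"array","items":{"type":"number"}}},"yaw":{"type":"array","items":{"type":"number"}},"hand":{"type":"number"},"squeeze":{"type":"number"}},"required":["dp","yaw"]}

```bash
mkdir -p pics; python3 - <<'E'
from station import r
import cv2
for n in("top","side"):
    cv2.imwrite(f"pics/{n}0.png",r.capture(n)); print(n,r.calibration(n))
print(r.observe())
E
```

```text
top {'fx': 376.8925410784912, 'fy': 376.8925410784912, 'cx': 317.3217853413339, 'cy': 202.1291664539356, 'origin': array([0.48890856, 0.01244737, 0.97595683]), 'rotation': array([  4.90834091,  -1.14253655, -88.66549209])}
side {'fx': 516.0635526413837, 'fy': 516.0635526413837, 'cx': 317.8002048287659, 'cy': 201.55745912234485, 'origin': array([0.20601679, 0.72950115, 0.68272373]), 'rotation': array([  51.79703295,    0.79160089, -154.66008794])}
{'clock': 0.1, 'qpos': array([-7.73652370e+01,  1.03960862e+01,  9.21241748e+01,  2.60356564e-03,
        7.75689568e+01, -1.18189478e+01]), 'joint_velocities': array([ 0.03046069, -0.14897426, -0.09488762,  0.02176974, -0.02494251,
       -0.05228728]), 'joint_torque': array([ 1.55768748e-04, -4.45878696e+01, -3.52236342e+01, -3.92687252e-04,
        4.16003153e-03, -7.68800021e-06]), 'tcp_pos': array([ 0.23795765, -0.52292044,  0.23050425]), 'eef_rot': array([-1.79913194e+02, -2.07613190e-02,  2.44531327e+01]), 'contact_force': array([-0.24304192, -0.5776773 ,  0.90450126]), 'moment': array([ 0.00943928, -0.02157558, -0.02296969]), 'grip_force': 0.0, 'opening': 0.9971097151094154}
```

View pics/top0.png

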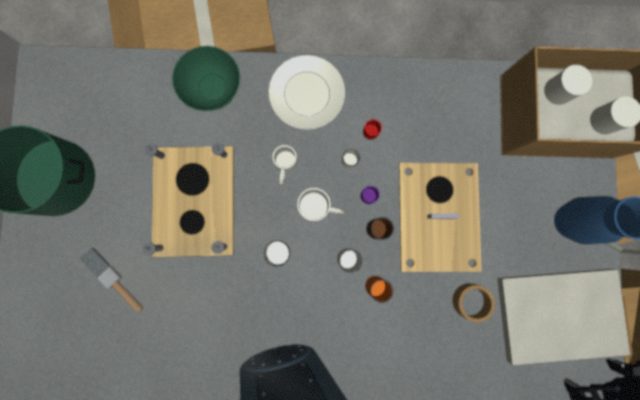

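View pics/side0.png

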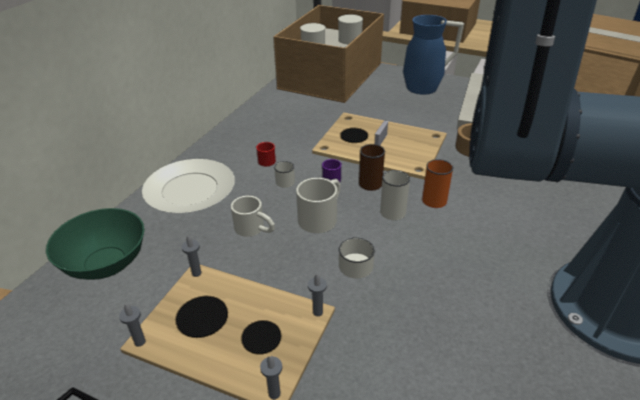

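```bash
cat > h.py <<'E'
import numpy as np, cv2
from station import r
from scipy.spatial.transform import Rotation as Ro
def cast(n,uv,z):
    c=r.calibration(n); R=Ro.from_euler('xyz',c['rotation'],degrees=True).as_matrix()
    uv=np.atleast_2d(uv).astype(float); o=np.array(c['origin'])
    d=np.c_[(uv[:,0]-c['cx'])/c['fx'],-(uv[:,1]-c['cy'])/c['fy'],-np.ones(len(uv))]@R.T
    return o+d*((z-o[2])/d[:,2])[:,None]
def proj(n,p):
    c=r.calibration(n); R=Ro.from_euler('xyz',c['rotation'],degrees=True).as_matrix()
    q=(np.atleast_2d(p)-np.array(c['origin']))@R
    return np.c_[c['cx']-c['fx']*q[:,0]/q[:,2],c['cy']+c['fy']*q[:,1]/q[:,2]]
def comps(mask,lo):
    cs,_=cv2.findContours(mask.astype(np.uint8),cv2.RETR_EXTERNAL,cv2.CHAIN_APPROX_NONE)
    return [c for c in cs if cv2.contourArea(c)>lo]
E
python3 - <<'E'
from h import *
for n in("top","side"):
    im=cv2.imread(f"pics/{n}0.png"); hsv=cv2.cvtColor(im,cv2.COLOR_BGR2HSV); H,S,V=cv2.split(hsv)
    print(n,"dark")
    for c in comps(V<32,100):
        (u,v),(a,b),t=cv2.fitEllipse(c)
        if max(a,b)<90: print(np.round([u,v,a,b],1),[np.round(cast(n,(u,v),z)[0,:2],4) for z in(.013,.015)])
    print("wood")
    for c in comps((H>8)&(H<28)&(S>50)&(V>120),2500):
        rc=cv2.minAreaRect(c)
        z=.012 
        w=cast(n,c[:,0],z)[:,:2]; rr=cv2.minAreaRect((w*1000).astype(np.float32))
        print(np.round(rc[0]),"world mm",np.round(rr[0],1),np.round(rr[1],1),round(rr[2],2))
    if n=="top":
        print("white")
        for c in comps((S<60)&(V>150),60):
            (u,v),rad=cv2.minEnclosingCircle(c); print(np.round([u,v,rad],1),cv2.boundingRect(c),[np.round(cast(n,(u,v),z)[0,:2],4) for z in(0.003,.042,.088)])
im=cv2.imread("pics/top0.png")
cv2.imwrite("pics/crop0.png",np.hstack([cv2.resize(im[115:305,255:400],None,fx=3,fy=3,interpolation=2),cv2.resize(im[150:287,388:500],None,fx=3,fy=3,interpolation=2)[:570].copy() if 0 else cv2.resize(im[140:330,395:500],None,fx=3,fy=3,interpolation=2)]))
E
```

```text
top dark
[309.3 381.3  14.4  41.4] [array([0.1286, 0.0047]), array([0.1294, 0.0047])]
[609.  382.3  38.4  77.5] [array([ 0.138 , -0.7446]), array([ 0.1388, -0.7431])]
[191.7 221.6  19.1  20.2] [array([0.5145, 0.3128]), array([0.5145, 0.3121])]
[439.2 189.3  21.5  22.6] [array([ 0.6134, -0.3196]), array([ 0.6131, -0.3189])]
[192.  178.8  27.7  28.6] [array([0.6241, 0.3176]), array([0.6238, 0.317 ])]
[ 72.9 170.9  21.   23.4] [array([0.6365, 0.6203]), array([0.6362, 0.6191])]
wood
[440. 217.] world mm [ 544.2 -320.3] [280.5 208.2] 1.09
[192. 201.] world mm [568.7 314.2] [281.2 206.8] 2.43
[241.  22.] world mm [1048.1  211.1] [152.4 159.8] 11.42
[154.  24.] world mm [1034.3  437.9] [136.2 241.3] 2.08
white
[566.  316.5  72.8] (503, 270, 127, 95) [array([ 0.2952, -0.6481]), array([ 0.303 , -0.6216]), array([ 0.3121, -0.5904])]
[107.5 277.6   8.5] (99, 270, 18, 17) [array([0.3688, 0.5193]), array([0.3736, 0.4989]), array([0.3793, 0.475 ])]
[347.1 258.3   9.2] (340, 250, 17, 18) [array([ 0.4303, -0.0846]), array([ 0.4326, -0.0807]), array([ 0.4354, -0.0762])]
[277.5 252.3  11.6] (266, 241,
[... 833 characters left out ...]
 [array([1.0492, 0.3132]), array([1.0267, 0.3011]), array([1.0003, 0.2869])]
side dark
[ 75.9 396.8  13.9  30.5] [array([0.7004, 0.5138]), array([0.699 , 0.5145])]
[261.  336.9  30.3  37. ] [array([0.5126, 0.3132]), array([0.5116, 0.3145])]
[201.4 316.5  37.4  50.5] [array([0.6223, 0.3189]), array([0.621 , 0.3201])]
[559.7 161.1  13.7  60.4] [array([ 0.1353, -0.4016]), array([ 0.1355, -0.3982])]
[353.8 135.   12.1  24.7] [array([ 0.6117, -0.3164]), array([ 0.6105, -0.3133])]
[474.6 131.6   5.7  56.2] [array([ 0.341 , -0.4552]), array([ 0.3406, -0.4516])]
[549.7  16.5  12.6  45.8] [array([ 0.2634, -1.4208]), array([ 0.2633, -1.4143])]
wood
[228. 328.] world mm [566.8 315.3] [280.7 204.6] 2.58
```

View pics/crop0.png

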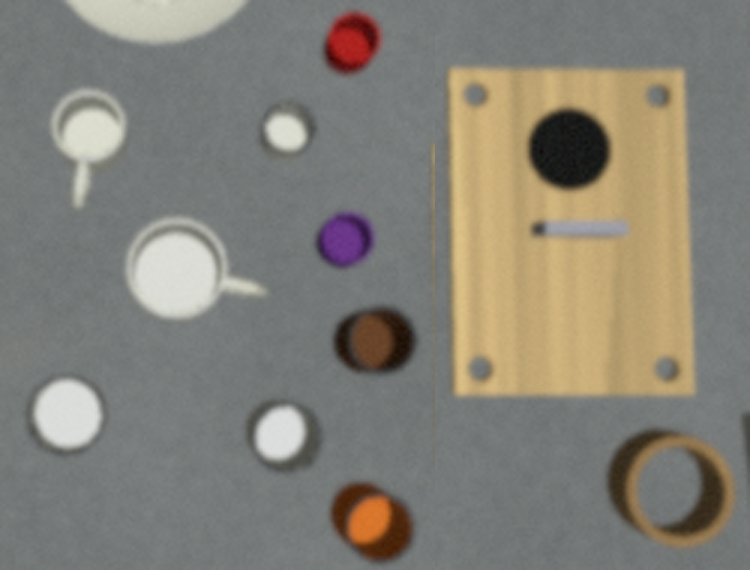

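Three white handleless beakers: (277,253) widest, low = wide; (350,158) smallest = narrow; (348,259) deep with long visible walls = tall (side view (395,195) agrees). Those at (284,158) and (314,205) have handles, so they are the mugs. Red (372,129), purple (369,195), brown (380,229) and orange (378,289) are look-alikes. The crop confirms this. The shelf is at (440,217) with its pad towards +x.

```bash
cat >> h.py <<'E'
def blob(n,im,uv,half,thr=14):
    u,v=map(int,uv); w=im[v-half:v+half,u-half:u+half].astype(float)
    bg=np.median(np.r_[w[:2].reshape(-1,3),w[-2:].reshape(-1,3)],axis=0)
    m=(np.abs(w-bg).max(2)>thr).astype(np.uint8)
    m=cv2.morphologyEx(cv2.morphologyEx(m,2,np.ones((3,3))),3,np.ones((5,5)))
    c=max(comps(m,20),key=cv2.contourArea); c=cv2.convexHull(c); M=cv2.moments(c)
    return np.array([M['m10']/M['m00']+u-half,M['m01']/M['m00']+v-half]),cv2.boundingRect(c)[2:]
def go(x,y,z,yaw):
    o=r.observe(); p=np.array(o['tcp_pos']); e=o['eef_rot']; R=Ro.from_euler('xyz',e,degrees=True).as_matrix()
    d=R.T@(np.array([x,y,z])-p)/.025; dy=-(yaw-e[2]); dy=(dy+180)%360-180
    print('at',np.round(p,4),np.round(e,1),'dp',np.round(d,2),'yaw',round(dy/5,2))
E
python3 - <<'E'
from h import *
T=cv2.imread("pics/top0.png");Sd=cv2.imread("pics/side0.png")
for k,a,b,h,hf in(("wide",(277,253),(356,257),.042,26),("narrow",(350,158),(285,174),.042,15),("tall",(348,259),(395,195),.088,19)):
    for n,im,uv,f in(("top",T,a,hf),("side",Sd,b,[26,15,29][("wide","narrow","tall").index(k)])):
        c,s=blob(n,im,uv,f); print(k,n,c.round(1),s,cast(n,c,h/2)[0].round(4))
go(.443,.0925,.14,0)
E
```

```text
wide top [276.6 253.2] (25, 26) [0.4402 0.0946 0.021 ]
wide side [355.1 256.9] (37, 40) [0.4424 0.0928 0.021 ]
narrow top [350.8 158.1] (17, 18) [ 0.6873 -0.0881  0.021 ]
narrow side [283.5 173.3] (19, 30) [ 0.6876 -0.0871  0.021 ]
tall top [349.6 259.9] (26, 25) [ 0.4292 -0.0867  0.044 ]
tall side [392.4 187.2] (58, 54) [ 0.4413 -0.1071  0.044 ]
at [ 0.238  -0.5229  0.2305] [-179.9   -0.    24.5] dp [ 17.65 -19.01   3.66] yaw 4.89
```

Request:
carry_out(
  dp=[
    [17.6,-19.1,1.2],
    [17.6,-19.1,1.2],
    [17.6,-19.1,1.2],
    [17.6,-19.1,1.2],
    [17.6,-19.1,1.2],
    [17.6,-19.1,1.2],
    [17.6,-19.1,1.2],
    [17.6,-19.1,1.2],
  ],
  yaw=[4.9,4.9,4.9,4.9,4.9,4.9,4.9,4.9],
  hand=1,
  squeeze=30,
)

```text
clock: 0.9
tcp_pos: [0.3629, -0.1419, 0.2127]
eef_rot: [180.0, -0.0, -0.1]
contact_force: [1.2, -0.5, -0.2]
opening: 1.001
grip_force: 0.0
```

```bash
python3 -c "
from h import *
go(.441,.094,.12,0);go(.441,.094,.005,0)"
```

```text
at [ 0.3629 -0.1419  0.2127] [ 1.8e+02 -0.0e+00 -1.0e-01] dp [ 3.11 -9.44  3.71] yaw -0.02
at [ 0.3629 -0.1419  0.2127] [ 1.8e+02 -0.0e+00 -1.0e-01] dp [ 3.11 -9.44  8.31] yaw -0.02
```

Request:
carry_out(
  dp=[
    [3.1,-9.4,1.5],
    [3.1,-9.4,1.5],
    [3.1,-9.4,1.5],
    [3.1,-9.4,1.5],
    [3.1,-9.4,1.5],
    [3.1,-9.4,3.7],
    [3.1,-9.4,3.7],
    [3.1,-9.4,3.7],
  ],
  yaw=[0,0,0,0,0,0,0,0],
)

```text
clock: 1.7
tcp_pos: [0.4388, 0.0912, 0.119]
eef_rot: [-180.0, 0.3, -0.0]
contact_force: [0.2, -0.1, 0.0]
opening: 1.0
grip_force: 0.0
```

```bash
python3 -c "
from h import *
go(.441,.094,.005,0)"
```

```text
at [0.4388 0.0912 0.119 ] [-180.     0.3   -0. ] dp [ 0.11 -0.11  4.56] yaw -0.0
```

Request:
carry_out(
  dp=[
    [0.1,-0.1,1.5],
    [0.1,-0.1,3.0],
    [0.1,-0.1,4.0],
    [0.1,-0.1,4.5],
    [0.1,-0.1,4.5],
  ],
  yaw=[0,0,0,0,0],
)

```text
clock: 2.2
tcp_pos: [0.4432, 0.0927, 0.0079]
eef_rot: [180.0, 0.1, -0.2]
contact_force: [-0.2, -0.3, -0.6]
opening: 0.993
grip_force: 0.0
```

Request:
carry_out(
  dp=[
    [0,0,0],
    [0,0,0],
    [0,0,0],
    [0,0,0],
    [0,0,0],
    [0,0,0],
    [0,0,0],
    [0,0,0],
  ],
  yaw=[0,0,0,0,0,0,0,0],
  hand=0,
)

```text
clock: 3.0
tcp_pos: [0.445, 0.0931, 0.01]
eef_rot: [180.0, -0.2, -0.0]
contact_force: [-1.6, -2.6, 6.1]
opening: 0.749
grip_force: 32.2
```

```bash
python3 - <<'E'
from h import *
im=r.capture("side"); cv2.imwrite("pics/g1.png",cv2.resize(im[170:350,230:480],None,fx=3,fy=3))
go(.441,.094,.12,0)
E
```

```text
at [0.445  0.0932 0.01  ] [180.   -0.2  -0. ] dp [-0.14 -0.03 -4.4 ] yaw -0.01
```

View pics/g1.png

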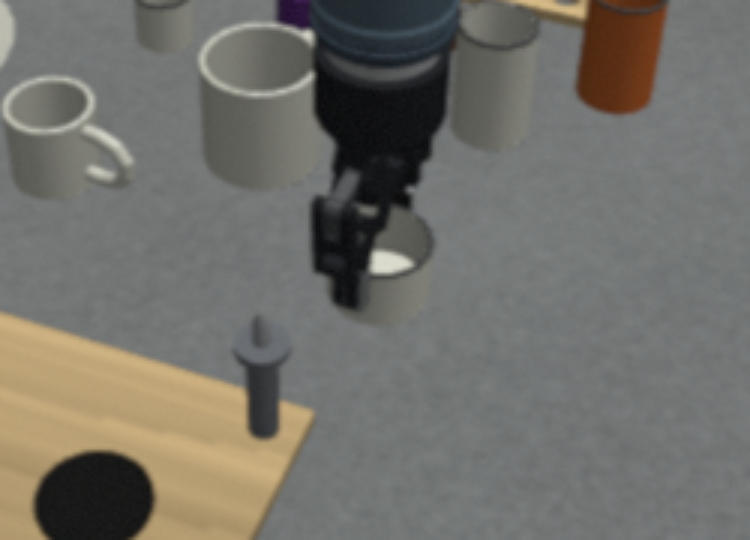

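The gripper holds the wide beaker at (385,265) in the crop: opening 0.749 = 64 mm, as expected. The finger sits slightly to +x of its centre.

Request:
carry_out(
  dp=[
    [0,0,-1],
    [0,0,-2],
    [0,0,-3],
    [0,0,-4.4],
    [0,0,-4.4],
    [0,0,-4.4],
  ],
  yaw=[0,0,0,0,0,0],
)

```text
clock: 3.65
tcp_pos: [0.4442, 0.0936, 0.1196]
eef_rot: [180.0, -0.2, -0.0]
contact_force: [-0.0, 0.7, -1.6]
opening: 0.755
grip_force: 34.2
```

```bash
python3 - <<'E'
from h import *
im=r.capture("side"); cv2.imwrite("pics/g2.png",cv2.resize(im[120:320,240:490],None,fx=3,fy=3))
o=r.observe();p=np.array(o['tcp_pos']);print(proj("side",[p,p+[0,0,.019]]))
go(.627,.318,.14,0)
E
```

```text
[[356.28934622 216.01401682]
 [356.65420556 207.33531901]]
at [0.4432 0.0936 0.1183] [ 1.8e+02 -1.0e-01 -0.0e+00] dp [ 7.35 -8.98 -0.86] yaw -0.01
```

View pics/g2.png

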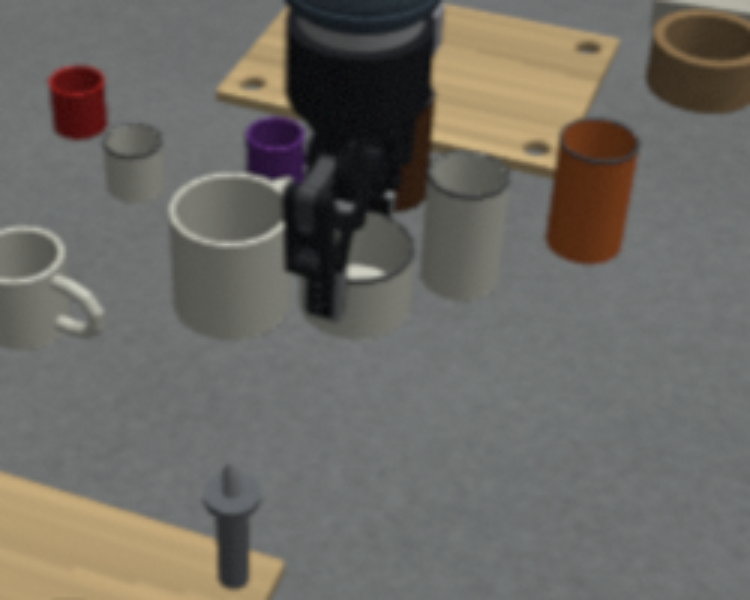

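Lifted upright, with its underside about 10 mm below the TCP. Its axis lies about 3.5 mm to -x of the TCP.

Request:
carry_out(
  dp=[
    [0.5,-0.5,-1.2],
    [1.5,-1.8,-1.2],
    [2.7,-3.3,-1.2],
    [3.9,-4.8,-1.2],
    [5.1,-6.3,-1.2],
    [6.3,-7.7,-1.2],
    [7.1,-8.7,-1.2],
    [7.35,-9.0,-1.2],
  ],
  yaw=[0,0,0,0,0,0,0,0],
)

```text
clock: 4.5
tcp_pos: [0.6272, 0.3207, 0.1452]
eef_rot: [180.0, 0.1, 0.1]
contact_force: [-0.4, -0.0, -1.7]
opening: 0.755
grip_force: 34.3
```

Request:
carry_out(
  dp=[
    [0,0,0],
    [0,0,0],
  ],
  yaw=[0,0],
)

```text
clock: 4.7
tcp_pos: [0.6257, 0.3174, 0.1463]
eef_rot: [179.9, 0.2, -0.1]
contact_force: [0.5, 0.5, -1.6]
opening: 0.751
grip_force: 34.3
```

```bash
python3 -c "
from h import *
go(.6265,.318,.025,0)"
```

```text
at [0.6257 0.3174 0.1463] [ 1.799e+02  2.000e-01 -1.000e-01] dp [ 0.04 -0.03  4.85] yaw -0.01
```

Request:
carry_out(
  dp=[
    [0,0,1.3],
    [0,0,2.7],
    [0,0,3.8],
    [0,0,4.3],
    [0,0,4.5],
    [0,0,4.6],
    [0,0,4.7],
    [0,0,4.7],
  ],
  yaw=[0,0,0,0,0,0,0,0],
)

```text
clock: 5.5
tcp_pos: [0.6278, 0.3186, 0.0317]
eef_rot: [-180.0, -0.1, -0.0]
contact_force: [-0.0, -1.0, -0.6]
opening: 0.75
grip_force: 34.3
```

Request:
carry_out(
  dp=[
    [0,0,0.05],
    [0,0,0.1],
    [0,0,0.15],
    [0,0,0.15],
  ],
  yaw=[0,0,0,0],
)

```text
clock: 5.9
tcp_pos: [0.6269, 0.3184, 0.0264]
eef_rot: [180.0, 0.0, -0.0]
contact_force: [-0.3, 0.5, -1.4]
opening: 0.753
grip_force: 34.3
```

Not in contact yet (force still −1.4, about the weight).

Request:
carry_out(
  dp=[
    [0,0,0.06],
    [0,0,0.12],
    [0,0,0.12],
  ],
  yaw=[0,0,0],
)

```text
clock: 6.2
tcp_pos: [0.6273, 0.3186, 0.0251]
eef_rot: [180.0, -0.0, -0.0]
contact_force: [-4.0, -1.3, 7.5]
opening: 0.748
grip_force: 35.0
```

Request:
carry_out(
  dp=[
    [0,0,0.06],
    [0,0,0.1],
    [0,0,0.1],
  ],
  yaw=[0,0,0],
)

```text
clock: 6.5
tcp_pos: [0.6276, 0.3187, 0.025]
eef_rot: [180.0, -0.1, -0.0]
contact_force: [-9.5, -3.7, 20.1]
opening: 0.75
grip_force: 36.0
```

Request:
carry_out(
  dp=[
    [0,0,-0.13],
    [0,0,-0.13],
    [0,0,-0.13],
    [0,0,-0.13],
    [0,0,-0.13],
  ],
  yaw=[0,0,0,0,0],
  hand=1,
)

```text
clock: 7.0
tcp_pos: [0.6268, 0.3183, 0.0238]
eef_rot: [180.0, 0.0, -0.0]
contact_force: [-0.6, -0.4, 0.1]
opening: 1.003
grip_force: 0.0
```

Request:
carry_out(
  dp=[
    [0,0,-0.8],
    [0,0,-1.8],
    [0,0,-3.3],
    [0,0,-5],
    [0,0,-5],
  ],
  yaw=[0,0,0,0,0],
)

```text
clock: 7.5
tcp_pos: [0.6312, 0.3199, 0.1574]
eef_rot: [-179.8, -0.7, -0.0]
contact_force: [0.3, 0.5, 0.9]
opening: 0.998
grip_force: 0.0
```

```bash
python3 -c "
from h import *
go(.6875,-.0877,.15,0)"
```

```text
at [0.6312 0.3199 0.1574] [-179.8   -0.7   -0. ] dp [ 2.26 16.3   0.26] yaw -0.01
```

Request:
carry_out(
  dp=[
    [0.3,2,0],
    [0.6,4,0],
    [0.9,6,0],
    [1.2,8,0],
    [1.5,10,0],
    [1.8,12,0],
    [2.1,14,0],
    [2.4,15.5,0],
  ],
  yaw=[0,0,0,0,0,0,0,0],
)

```text
clock: 8.3
tcp_pos: [0.6865, -0.072, 0.1488]
eef_rot: [180.0, 0.0, -0.1]
contact_force: [-0.0, 0.3, -0.1]
opening: 0.998
grip_force: 0.0
```

Request:
carry_out(
  dp=[
    [0,0.5,0.5],
    [0,0.7,1],
    [0,0.7,1.5],
    [0,0.7,1.5],
    [0,0.7,1.5],
  ],
  yaw=[0,0,0,0,0],
)

```text
clock: 8.8
tcp_pos: [0.6861, -0.0845, 0.1109]
eef_rot: [-180.0, 0.1, 0.1]
contact_force: [1.3, -0.0, 0.5]
opening: 0.999
grip_force: 0.0
```

```bash
python3 - <<'E'
from h import *
go(.6875,-.0877,.006,0)
im=r.capture("side")
for c in comps((cv2.cvtColor(im,cv2.COLOR_BGR2HSV)[...,2]<32),100):
    print(cv2.boundingRect(c))
cv2.imwrite("pics/s3.png",im)
E
```

```text
at [ 0.6861 -0.0845  0.1109] [-1.8e+02  1.0e-01  1.0e-01] dp [0.06 0.13 4.19] yaw 0.02
(58, 388, 38, 12)
(243, 321, 37, 32)
(177, 301, 50, 36)
(579, 225, 61, 87)
(342, 129, 25, 13)
(257, 64, 43, 81)
(511, 0, 129, 210)
(235, 0, 21, 11)
```

View pics/s3.png

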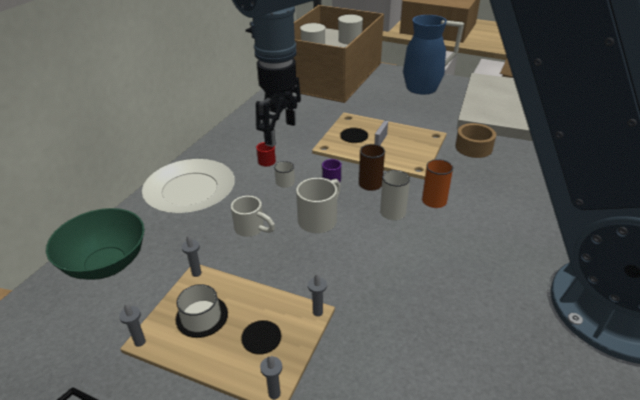

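Request:
carry_out(
  dp=[
    [0.05,0.1,1.3],
    [0.05,0.1,2.6],
    [0.05,0.1,3.5],
    [0.05,0.1,4.0],
    [0.05,0.1,4.0],
    [0.05,0.1,4.0],
  ],
  yaw=[0,0,0,0,0,0],
)

```text
clock: 9.45
tcp_pos: [0.6889, -0.0889, 0.0132]
eef_rot: [180.0, -0.1, -0.0]
contact_force: [0.5, 0.6, -0.6]
opening: 0.993
grip_force: 0.0
```

Request:
carry_out(
  dp=[
    [0,0,0],
    [0,0,0],
    [0,0,0],
    [0,0,0],
    [0,0,0],
    [0,0,0],
    [0,0,0],
    [0,0,0],
  ],
  yaw=[0,0,0,0,0,0,0,0],
  hand=0,
)

```text
clock: 10.25
tcp_pos: [0.6889, -0.0894, 0.0133]
eef_rot: [180.0, -0.1, -0.0]
contact_force: [-0.7, 1.0, 6.2]
opening: 0.504
grip_force: 31.0
```

Request:
carry_out(
  dp=[
    [0,0,0],
    [0,0,0],
  ],
  yaw=[0,0],
)

```text
clock: 10.45
tcp_pos: [0.6889, -0.0894, 0.0133]
eef_rot: [180.0, -0.1, -0.0]
contact_force: [-0.9, 0.4, 6.1]
opening: 0.509
grip_force: 31.0
```

Request:
carry_out(
  dp=[
    [0,0,-1],
    [0,0,-2.3],
    [0,0,-3.8],
    [0,0,-5.2],
    [0,0,-5.5],
  ],
  yaw=[0,0,0,0,0],
)

```text
clock: 10.95
tcp_pos: [0.6907, -0.0899, 0.155]
eef_rot: [179.9, -0.5, -0.0]
contact_force: [1.2, -0.4, 0.4]
opening: 0.505
grip_force: 30.9
```

Request:
carry_out(
  dp=[
    [-0.5,-1.1,0],
    [-1.2,-2.8,0],
    [-2.0,-4.6,0],
    [-2.8,-6.4,0],
    [-3.6,-8.2,0],
    [-4.4,-10,0],
    [-5.2,-11.8,0],
    [-5.9,-13.4,0],
  ],
  yaw=[0,0,0,0,0,0,0,0],
)

```text
clock: 11.75
tcp_pos: [0.5387, 0.2478, 0.1482]
eef_rot: [180.0, 0.1, -0.0]
contact_force: [0.6, 0.5, -0.6]
opening: 0.51
grip_force: 30.9
```

Request:
carry_out(
  dp=[
    [-0.6,-1.4,0],
    [-1.0,-2.4,0],
    [-1.1,-2.6,0],
    [-1.1,-2.7,0],
    [-1.1,-2.7,0],
  ],
  yaw=[0,0,0,0,0],
)

```text
clock: 12.25
tcp_pos: [0.5135, 0.3128, 0.1488]
eef_rot: [180.0, 0.0, -0.1]
contact_force: [0.1, 0.5, -1.2]
opening: 0.509
grip_force: 30.9
```

```bash
python3 -c "
from h import *
go(.514,.313,.0283,0)"
```

```text
at [0.5135 0.3128 0.1488] [ 1.8e+02  0.0e+00 -1.0e-01] dp [ 0.02 -0.01  4.82] yaw -0.01
```

Request:
carry_out(
  dp=[
    [0,0,1.3],
    [0,0,2.7],
    [0,0,3.8],
    [0,0,4.3],
    [0,0,4.5],
    [0,0,4.65],
    [0,0,4.7],
    [0,0,4.7],
  ],
  yaw=[0,0,0,0,0,0,0,0],
)

```text
clock: 13.05
tcp_pos: [0.5142, 0.3138, 0.033]
eef_rot: [-180.0, -0.1, -0.1]
contact_force: [-0.3, 0.3, -0.9]
opening: 0.507
grip_force: 30.9
```

Request:
carry_out(
  dp=[
    [0,0,0.06],
    [0,0,0.12],
    [0,0,0.12],
  ],
  yaw=[0,0,0],
)

```text
clock: 13.35
tcp_pos: [0.5132, 0.3136, 0.0289]
eef_rot: [-180.0, -0.0, -0.0]
contact_force: [0.1, -0.1, -1.8]
opening: 0.507
grip_force: 30.9
```

Request:
carry_out(
  dp=[
    [0,0,0.04],
    [0,0,0.08],
    [0,0,0.08],
  ],
  yaw=[0,0,0],
)

```text
clock: 13.65
tcp_pos: [0.5134, 0.3137, 0.0283]
eef_rot: [180.0, -0.0, -0.0]
contact_force: [-5.0, -2.2, 10.4]
opening: 0.509
grip_force: 31.7
```

Request:
carry_out(
  dp=[
    [0,0,0],
    [0,0,0],
    [0,0,0],
    [0,0,0],
    [0,0,0],
  ],
  yaw=[0,0,0,0,0],
  hand=1,
)

```text
clock: 14.15
tcp_pos: [0.5132, 0.3135, 0.0266]
eef_rot: [180.0, 0.0, -0.0]
contact_force: [-0.2, 0.6, -0.3]
opening: 0.997
grip_force: 0.0
```

Request:
carry_out(
  dp=[
    [0,0,-0.8],
    [0,0,-1.8],
    [0,0,-3.3],
    [0,0,-5],
    [0,0,-5],
  ],
  yaw=[0,0,0,0,0],
)

```text
clock: 14.65
tcp_pos: [0.5173, 0.3151, 0.1589]
eef_rot: [-179.8, -0.6, -0.0]
contact_force: [0.7, -0.9, 0.3]
opening: 0.999
grip_force: 0.0
```

```bash
python3 -c "
from h import *
go(.5444,-.3207,.2,91)"
```

```text
at [0.5173 0.3151 0.1589] [-179.8   -0.6   -0. ] dp [ 1.12 25.43 -1.74] yaw -18.21
```

Request:
carry_out(
  dp=[
    [0.05,1.9,-0.3],
    [0.1,3.8,-0.6],
    [0.2,5.7,-1],
    [0.3,7.6,-1.4],
    [0.5,9.5,-1.6],
    [0.6,11.4,-1.6],
    [0.7,13.3,-1.6],
    [0.8,15,-1.6],
  ],
  yaw=[-1.6,-3.2,-4.8,-6.4,-8,-9.6,-11.2,-12.8],
)

```text
clock: 15.45
tcp_pos: [0.5323, -0.0533, 0.1915]
eef_rot: [-180.0, -0.0, 62.6]
contact_force: [1.1, 0.5, 0.5]
opening: 1.001
grip_force: 0.0
```

```bash
python3 - <<'E'
from h import *
cv2.imwrite("pics/t4.png",r.capture("top")); cv2.imwrite("pics/s4.png",r.capture("side"))
go(.5444,-.3207,.2,91)
for n in("top","side"):
    im=cv2.imread(f"pics/{n[0]}4.png"); H,S,V=cv2.split(cv2.cvtColor(im,cv2.COLOR_BGR2HSV))
    for nm,m,lo in(("white",(S<60)&(V>150),60),("dark",V<32,60)):
        for c in comps(m,lo):
            M=cv2.moments(c); u,v=M['m10']/M['m00'],M['m01']/M['m00']; w=cast(n,(u,v),.018 if nm=="white" else .015)[0]
            if .4<w[0]<.75 and w[1]>.2 or (w[1]<-.25 and abs(w[0]-.6)<.1): print(n,nm,np.round([u,v],1),cv2.boundingRect(c)[2:],w[:2].round(4))
T=cv2.imread("pics/t4.png"); cv2.imwrite("pics/c4.png",np.hstack([cv2.resize(T[135:270,140:250],(440,540)),cv2.resize(cv2.imread("pics/s4.png")[230:400,120:340],(360,540*360//400))[:540].copy() if 0 else cv2.resize(cv2.imread("pics/s4.png")[235:400,120:230],(360,540))]))
E
```

```text
at [ 0.5328 -0.0567  0.1915] [1.799e+02 1.000e-01 6.220e+01] dp [-9.13  5.33 -0.32] yaw -5.75
top white [188.  222.9] (11, 15) [0.5109 0.3202]
top white [445.4 215.5] (28, 6) [ 0.5454 -0.3335]
top white [188.3 177. ] (20, 21) [0.6275 0.3255]
top dark [439.4 189.3] (23, 23) [ 0.6129 -0.3193]
top dark [ 77.7 170.5] (17, 25) [0.6374 0.6071]
side white [198.2 306.6] (28, 12) [0.6361 0.3071]
side dark [ 76.1 394.6] (38, 12) [0.7013 0.5119]
side dark [255.3 343.7] (37, 25) [0.5132 0.3293]
side dark [205.8 324.4] (50, 36) [0.605  0.3304]
side dark [353.5 135.5] (25, 13) [ 0.6105 -0.311 ]
```

View pics/c4.png

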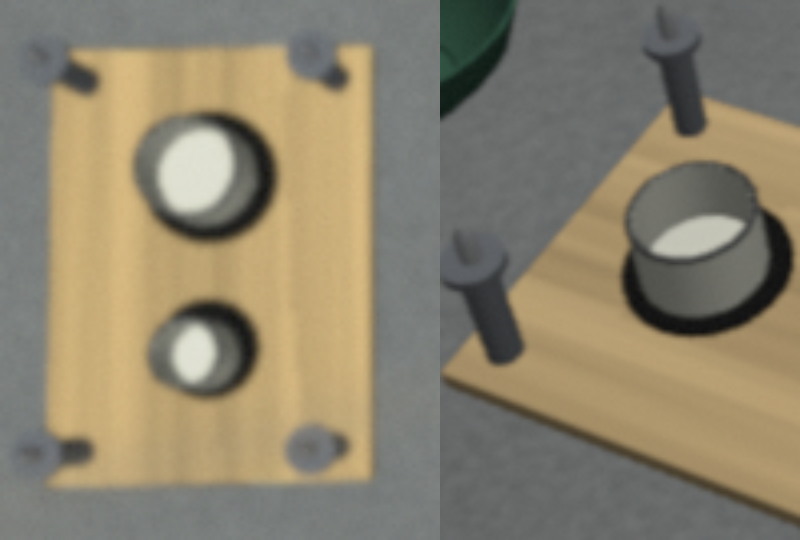

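```bash
python3 - <<'E'
from h import *
for n in("top","side"):
    im=cv2.imread(f"pics/{n[0]}4.png"); H,S,V=cv2.split(cv2.cvtColor(im,cv2.COLOR_BGR2HSV))
    for q in((.623,.318,.036),(.513,.313,.036)):
        u,v=proj(n,q)[0]; m=((S<75)&(V>48)).astype(np.uint8); w=np.zeros_like(m); k=18 if n=="top" else 27; w[int(v)-k:int(v)+k,int(u)-k:int(u)+k]=1
        c=max(comps(m*w,30),key=cv2.contourArea); c=cv2.convexHull(c); M=cv2.moments(c); a=(M['m10']/M['m00'],M['m01']/M['m00'])
        print(n,q[:2],np.round(a,1),cv2.boundingRect(c),cast(n,a,.036)[0,:2].round(4))
E
```

```text
top (0.623, 0.318) [188.7 177.5] (174, 164, 31, 28) [0.6238 0.3185]
top (0.513, 0.313) [188.5 223.1] (177, 212, 24, 22) [0.5101 0.3132]
side (0.623, 0.318) [198.4 307.7] (176, 284, 45, 48) [0.6229 0.3201]
side (0.513, 0.313) [261.7 329.4] (247, 310, 31, 40) [0.5082 0.3147]
```

Request:
carry_out(
  dp=[
    [-1.8,1,0],
    [-3.5,2,0],
    [-5.2,3,0],
    [-6.9,4,0],
    [-8.2,4.9,0],
    [-9,5.3,0],
    [-9.1,5.3,0],
    [-9.1,5.3,0],
  ],
  yaw=[-1.3,-2.6,-4,-5,-5.7,-5.7,-5.7,-5.7],
)

```text
clock: 16.35
tcp_pos: [0.5439, -0.3136, 0.191]
eef_rot: [-179.9, -0.1, 90.7]
contact_force: [0.4, 0.5, -0.7]
opening: 0.998
grip_force: 0.0
```

```bash
python3 - <<'E'
from h import *
go(.5444,-.3207,.018,91)
# fin: top view at z .05, side
T=cv2.imread("pics/top0.png"); H,S,V=cv2.split(cv2.cvtColor(T,cv2.COLOR_BGR2HSV))
for c in comps((S[205:225,420:470]<60),20):
    c=c+[420,205]; a,s,t=cv2.minAreaRect(c); print(np.round(a,1),np.round(s,1),t,cast("top",a,.05)[0].round(4),cast("top",a,.03)[0].round(4))
print(proj("top",[[.5444,-.3207,.05],[.5444,-.3557,.05],[.5444,-.2857,.05]]))
E
```

```text
at [ 0.5439 -0.3136  0.191 ] [-1.799e+02 -1.000e-01  9.070e+01] dp [-0.3   0.02  6.92] yaw -0.06
[443.5 215.5] [ 5. 31.] 90.0 [ 0.5435 -0.3172  0.05  ] [ 0.5446 -0.3244  0.03  ]
[[444.88546404 215.15083113]
 [458.92087461 215.49402044]
 [430.83122683 214.80718148]]
```

Request:
carry_out(
  dp=[
    [-0.3,0,1.5],
    [-0.3,0,3.2],
    [-0.3,0,4.8],
    [-0.3,0,6],
    [-0.3,0,6.5],
    [-0.3,0,6.5],
    [-0.3,0,6.5],
  ],
  yaw=[-0.06,-0.06,-0.06,-0.06,-0.06,-0.06,-0.06],
  hand=0.45,
)

```text
clock: 17.05
tcp_pos: [0.5455, -0.3218, 0.0309]
eef_rot: [179.9, 0.1, 91.1]
contact_force: [1.0, -0.5, 0.4]
opening: 0.454
grip_force: 0.0
```

```bash
python3 -c "
from h import *
go(.5444,-.3207,.020,91)"
```

```text
at [ 0.5455 -0.3218  0.0309] [1.799e+02 1.000e-01 9.110e+01] dp [ 0.05 -0.04  0.44] yaw 0.03
```

Request:
carry_out(
  dp=[
    [0,0,0.2],
    [0,0,0.4],
    [0,0,0.4],
  ],
  yaw=[0,0,0],
)

```text
clock: 17.35
tcp_pos: [0.5443, -0.322, 0.0194]
eef_rot: [180.0, 0.0, 91.1]
contact_force: [0.0, 0.3, -0.6]
opening: 0.449
grip_force: 0.0
```

Request:
carry_out(
  dp=[
    [0,0,0],
    [0,0,0],
    [0,0,0],
    [0,0,0],
    [0,0,0],
    [0,0,0],
    [0,0,0],
    [0,0,0],
  ],
  yaw=[0,0,0,0,0,0,0,0],
  hand=0,
  squeeze=80,
)

```text
clock: 18.15
tcp_pos: [0.5445, -0.3223, 0.0198]
eef_rot: [180.0, 0.0, 91.1]
contact_force: [-1.4, -0.0, 5.2]
opening: 0.125
grip_force: 79.2
```

Request:
carry_out(
  dp=[
    [0,0,-0.1],
    [0,0,-0.3],
    [0,0,-0.6],
    [0,0,-1],
    [0,0,-1],
    [0,0,-1],
  ],
  yaw=[0,0,0,0,0,0],
)

```text
clock: 18.75
tcp_pos: [0.5447, -0.3223, 0.045]
eef_rot: [179.9, 0.0, 91.1]
contact_force: [-0.6, -0.5, -4.1]
opening: 0.127
grip_force: 78.0
```

Request:
carry_out(
  dp=[
    [0,0,-0.7],
    [0,0,-1.7],
    [0,0,-2.9],
    [0,0,-4.1],
    [0,0,-4.9],
    [0,0,-5.1],
    [0,0,-5.1],
  ],
  yaw=[0,0,0,0,0,0,0],
)

```text
clock: 19.45
tcp_pos: [0.5447, -0.3224, 0.1731]
eef_rot: [179.9, 0.1, 91.1]
contact_force: [0.3, -0.3, -4.2]
opening: 0.125
grip_force: 78.5
```

Request:
carry_out(
  dp=[
    [0.6,0,0],
    [1.8,0.1,0],
    [3.3,0.15,0],
    [4.9,0.2,0],
    [6.5,0.3,0],
    [8.1,0.4,0],
    [9.7,0.5,0],
    [11.3,0.5,0],
  ],
  yaw=[0,0,0,0,0,0,0,0],
)

```text
clock: 20.25
tcp_pos: [0.5497, -0.0365, 0.17]
eef_rot: [-179.8, -0.1, 91.1]
contact_force: [0.4, -0.4, -4.4]
opening: 0.126
grip_force: 78.4
```

Request:
carry_out(
  dp=[
    [1.6,0.1,0],
    [3.2,0.3,0],
    [4.9,0.4,0],
    [6.5,0.6,0],
    [8.1,0.7,0],
    [9.6,0.8,0],
    [10.6,0.8,0],
    [11.2,0.8,0],
  ],
  yaw=[0,0,0,-0.1,-0.2,-0.3,-0.3,-0.3],
)

```text
clock: 21.05
tcp_pos: [0.5637, 0.2435, 0.1697]
eef_rot: [-179.8, 0.0, 92.7]
contact_force: [0.1, -0.4, -4.3]
opening: 0.128
grip_force: 78.4
```

```bash
python3 -c "
from h import *
go(.568,.3135,.17,92.5)"
```

```text
at [0.5637 0.2435 0.1697] [-179.8    0.    92.7] dp [ 2.79  0.31 -0.01] yaw 0.05
```

Request:
carry_out(
  dp=[
    [1.2,0.15,0],
    [2.1,0.25,0],
    [2.6,0.3,0],
    [2.75,0.3,0],
    [2.75,0.3,0],
    [2.75,0.3,0],
  ],
  yaw=[0,0,0,0,0,0],
)

```text
clock: 21.65
tcp_pos: [0.5702, 0.3089, 0.1715]
eef_rot: [-180.0, 0.0, 92.6]
contact_force: [0.1, 0.2, -3.7]
opening: 0.124
grip_force: 78.4
```

```bash
python3 - <<'E'
from h import *
go(.568,.3135,.17,92.5)
T=r.capture("top"); S_=r.capture("side"); cv2.imwrite("pics/t5.png",T); cv2.imwrite("pics/s5.png",S_)
z=r.observe()['tcp_pos'][2]-.0197+.010
for n,im in(("top",T),("side",S_)):
    H,S,V=cv2.split(cv2.cvtColor(im,cv2.COLOR_BGR2HSV))
    for c in comps((H>8)&(H<28)&(S>50)&(V>120),2500):
        rr=cv2.minAreaRect((cast(n,c[:,0],z)[:,:2]*1000).astype(np.float32)); print(n,np.round(rr[0],1),np.round(rr[1],1),round(rr[2],2))
cv2.imwrite("pics/c5.png",np.hstack([cv2.resize(T[130:270,120:250],(390,420)),cv2.resize(S_[180:400,90:340],(410,361)) if 0 else cv2.resize(S_[180:400,90:320],(410,420))]))
E
```

```text
at [0.5702 0.3089 0.1715] [-180.     0.    92.6] dp [ 0.19 -0.08  0.06] yaw 0.01
top [571.7 293.2] [281.9 225.8] 2.62
top [960.7 180. ] [129.4 135.1] 11.42
top [949.3 373.2] [115.  206.8] 2.08
side [543.9 347.8] [328.9 285.9] 2.87
side [ 230.9 -744.3] [283.6 426.6] 89.39
```

View pics/c5.png

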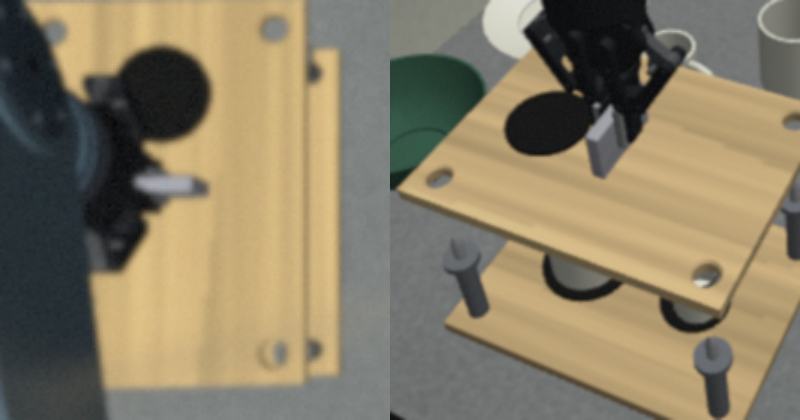

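```bash
python3 - <<'E'
from h import *
z=.1715-.0197+.010
for n,f,bx in(("top","t5",[(203,131,220,147),(203,239,220,255),(131,132,146,148)]),("side","s5",[(104,262,128,282),(255,313,282,332),(310,235,328,252)])):
    im=cv2.imread(f"pics/{f}.png"); H,S,V=cv2.split(cv2.cvtColor(im,cv2.COLOR_BGR2HSV))
    for a,b,c,d in bx:
        L=comps((S[b:d,a:c]<75)|(V[b:d,a:c]<90),15)
        for k in L:
            if len(k)<6: continue
            e=cv2.fitEllipse(k); p=np.array(e[0])+[a,b]; print(n,p.round(1),np.round(e[1],1),cast(n,p,z)[0,:2].round(4))
# expected holes for centre (.5702,.3107), yaw 2.55
t=np.radians(2.55)
for x in(.118,-.118):
  for y in(.08,-.08): 
    w=np.array([.5702+x*np.cos(t)-y*np.sin(t),.3107+x*np.sin(t)+y*np.cos(t),z]); print("exp",w.round(4),proj("top",w).round(1),proj("side",w).round(1))
E
```

```text
top [211.2 139.4] [7.4 8.5] [0.691  0.2332]
top [212.9 247.3] [4.3 7.1] [0.4568 0.2185]
top [135.4 141.6] [ 9.7 12.2] [0.6816 0.3971]
side [118.2 274.6] [ 5.  13.6] [0.6789 0.3977]
side [267.1 325.7] [ 8.1 14.7] [0.4461 0.3877]
side [317.1 244.7] [ 6.3 11.5] [0.4527 0.2278]
exp [0.6845 0.3959 0.1618] [[136.  140.3]] [[116.  272.5]]
exp [0.6916 0.236  0.1618] [[209.9 139.1]] [[182.  206.1]]
exp [0.4488 0.3854 0.1618] [[133.8 249.4]] [[266.2 323.7]]
exp [0.4559 0.2255 0.1618] [[209.6 247.7]] [[315.8 243.2]]
```

Request:
carry_out(
  dp=[
    [0.1,-0.05,0.3],
    [0.19,-0.08,0.8],
    [0.19,-0.08,1.2],
    [0.19,-0.08,1.5],
    [0.19,-0.08,1.7],
    [0.19,-0.08,1.7],
    [0.19,-0.08,1.7],
  ],
  yaw=[0,0,0,0,0,0,0],
)

```text
clock: 22.45
tcp_pos: [0.5683, 0.3147, 0.1294]
eef_rot: [180.0, -0.0, 92.6]
contact_force: [-1.1, 0.1, -3.2]
opening: 0.129
grip_force: 78.3
```

```bash
python3 - <<'E'
from h import *
go(.568,.3135,.0997,92.5)
S_=r.capture("side");T=r.capture("top"); cv2.imwrite("pics/s6.png",S_); cv2.imwrite("pics/t6.png",T)
cut=lambda im,u,v:cv2.resize(im[v-16:v+16,u-16:u+16],(266,266),interpolation=2)
z=r.observe()['tcp_pos'][2]-.0197+.010
t=np.radians(2.5); P=[np.array([.568+x*np.cos(t)-y*np.sin(t),.315+x*np.sin(t)+y*np.cos(t),z]) for x,y in((.118,.08),(-.118,.08),(-.118,-.08),(.118,-.08))]
q=proj("side",P).astype(int); q2=proj("top",P).astype(int)
print(q,q2)
cv2.imwrite("pics/c6.png",np.vstack([np.hstack([cut(S_,*q[i]) for i in(0,1,2)]),np.hstack([cut(T,*q2[i]) for i in(0,2,3)])]))
E
```

```text
at [0.5683 0.3147 0.1294] [180.   -0.   92.6] dp [-0.05 -0.01  1.19] yaw 0.02
[[122 295]
 [268 347]
 [316 265]
 [185 227]] [[142 145]
 [140 249]
 [212 248]
 [212 144]]
```

View pics/c6.png

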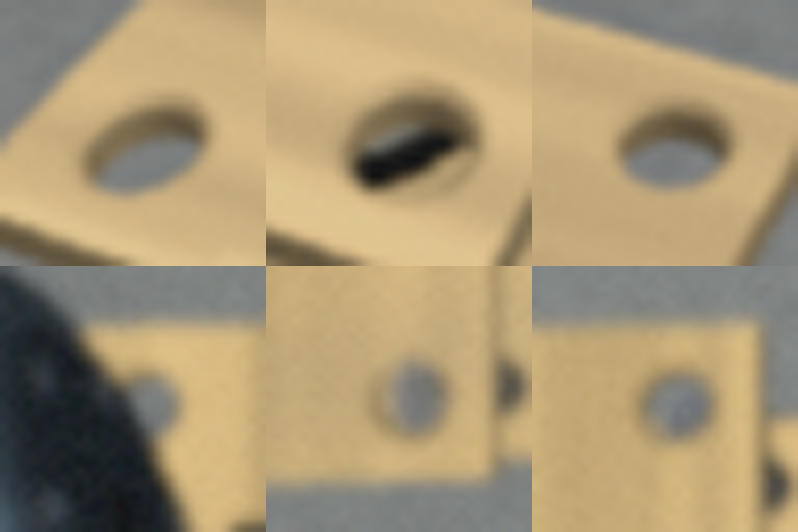

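Holes line up with the computed post positions to within about 2 mm in both views, so I'm lowering.

Request:
carry_out(
  dp=[
    [-0.03,0,0.2],
    [-0.03,0,0.4],
    [-0.03,0,0.6],
    [-0.03,0,0.7],
    [-0.03,0,0.7],
  ],
  yaw=[0,0,0,0,0],
)

```text
clock: 23.05
tcp_pos: [0.5677, 0.3137, 0.111]
eef_rot: [-179.9, 0.0, 92.6]
contact_force: [0.4, -0.8, -4.2]
opening: 0.128
grip_force: 78.4
```

```bash
python3 - <<'E'
from h import *
go(.568,.3135,.0997,92.5)
S_=r.capture("side");T=r.capture("top")
cut=lambda im,u,v:cv2.resize(im[v-16:v+16,u-16:u+16],(266,266),interpolation=2)
z=r.observe()['tcp_pos'][2]-.0197+.010
t=np.radians(2.5); P=[np.array([.568+x*np.cos(t)-y*np.sin(t),.315+x*np.sin(t)+y*np.cos(t),z]) for x,y in((.118,.08),(-.118,.08),(-.118,-.08),(.118,-.08))]
q=proj("side",P).astype(int); q2=proj("top",P).astype(int)
cv2.imwrite("pics/c7.png",np.vstack([np.hstack([cut(S_,*q[i]) for i in(0,1,2)]),np.hstack([cut(T,*q2[i]) for i in(0,2,3)])]))
E
```

```text
at [0.5677 0.3137 0.111 ] [-179.9    0.    92.6] dp [-0.01  0.01  0.45] yaw 0.02
```

View pics/c7.png

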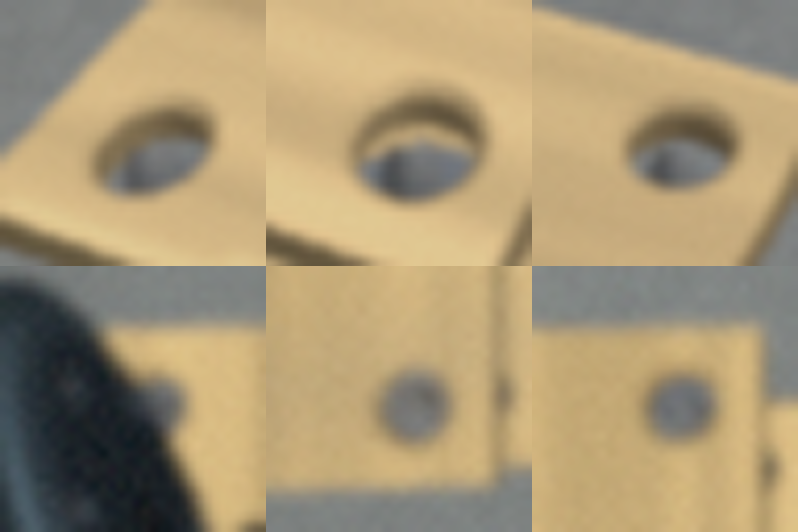

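Pins show inside all the visible holes and there is no contact force yet, so I'm lowering to the collars.

Request:
carry_out(
  dp=[
    [0,0,0.15],
    [0,0,0.25],
    [0,0,0.35],
    [0,0,0.42],
    [0,0,0.42],
  ],
  yaw=[0,0,0,0,0],
)

```text
clock: 23.65
tcp_pos: [0.5679, 0.3138, 0.1009]
eef_rot: [-180.0, 0.0, 92.6]
contact_force: [-0.2, 0.6, -4.8]
opening: 0.127
grip_force: 78.4
```

Request:
carry_out(
  dp=[
    [0,0,0.05],
    [0,0,0.1],
    [0,0,0.1],
  ],
  yaw=[0,0,0],
)

```text
clock: 23.95
tcp_pos: [0.5684, 0.314, 0.0998]
eef_rot: [180.0, -0.0, 92.6]
contact_force: [-2.8, -0.9, 2.9]
opening: 0.127
grip_force: 79.4
```

Request:
carry_out(
  dp=[
    [0,0,0],
    [0,0,0],
    [0,0,0],
    [0,0,0],
    [0,0,0],
  ],
  yaw=[0,0,0,0,0],
  hand=0.45,
)

```text
clock: 24.45
tcp_pos: [0.5682, 0.3139, 0.0988]
eef_rot: [180.0, -0.0, 92.6]
contact_force: [0.3, 1.2, 0.3]
opening: 0.449
grip_force: 0.0
```

Request:
carry_out(
  dp=[
    [0,0,-0.5],
    [0,0,-1.3],
    [0,0,-2.5],
    [0,0,-4],
    [0,0,-4.5],
    [0,0,-4.5],
  ],
  yaw=[0,0,0,0,0,0],
)

```text
clock: 25.05
tcp_pos: [0.5699, 0.3145, 0.2151]
eef_rot: [179.7, -0.1, 92.6]
contact_force: [1.2, -0.7, -0.5]
opening: 0.447
grip_force: 0.0
```

```bash
python3 - <<'E'
from h import *
go(.429,-.0867,.21,0)
E
```

```text
at [0.5699 0.3145 0.2151] [ 1.797e+02 -1.000e-01  9.260e+01] dp [-15.78  -6.36   0.14] yaw 18.52
```

Request:
carry_out(
  dp=[
    [-1.5,-0.6,0],
    [-3,-1.2,0],
    [-4.7,-1.9,0],
    [-6.4,-2.6,0],
    [-8,-3.2,0],
    [-9.6,-3.9,0],
    [-11.2,-4.5,0],
    [-12.7,-5.1,0],
  ],
  yaw=[1.6,3.2,4.8,6.4,8,9.6,11.2,12.8],
  hand=1,
)

```text
clock: 25.85
tcp_pos: [0.4533, -0.0103, 0.2097]
eef_rot: [-179.9, 0.1, 28.3]
contact_force: [0.5, -1.3, -0.1]
opening: 1.001
grip_force: 0.0
```

```bash
python3 - <<'E'
from h import *
go(.429,-.0867,.16,0)
S_=r.capture("side"); cv2.imwrite("pics/s8.png",S_)
H,S,V=cv2.split(cv2.cvtColor(S_,cv2.COLOR_BGR2HSV))
for c in comps(V<32,60):
    e=cv2.fitEllipse(c); w=cast("side",e[0],.093)[0]
    if .4<w[0]<.75 and w[1]>.2: print(np.round(e[0],1),np.round(e[1],1),w.round(4))
t=np.radians(2.5)
print("exp pad",.568+.07*np.cos(t),.315+.07*np.sin(t))
cv2.imwrite("pics/c8.png",cv2.resize(S_[120:400,60:460],(800,560)))
E
```

```text
at [ 0.4533 -0.0103  0.2097] [-1.799e+02  1.000e-01  2.830e+01] dp [-2.3   2.23  1.99] yaw 5.66
[ 75.9 396.7] [13.9 30.6] [0.6416 0.5395 0.093 ]
[185.6 280.7] [30.3 44.4] [0.6363 0.3201 0.093 ]
[135.5 409.7] [183.3 281.4] [0.5612 0.5216 0.093 ]
exp pad 0.63793337551073 0.31805335711557353
```

View pics/c8.png

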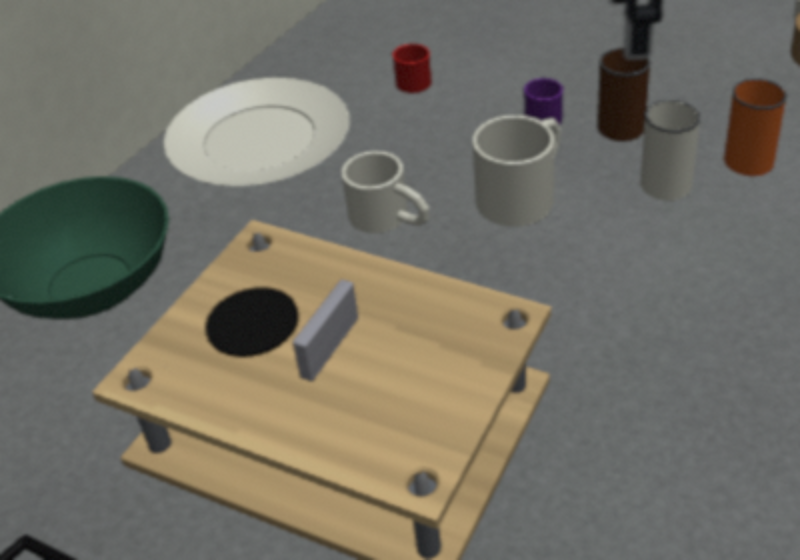

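The shelf is seated with pins through all four holes: crop (260,242), (515,320), (137,380), (424,483). Its pad is at (252,321), and the tall white beaker is at (670,150).

```bash
python3 - <<'E'
from h import *
print(cast("side",(396,178),.088)[0],cast("side",(395,194.5),.044)[0])
S_=cv2.imread("pics/s8.png"); H,S,V=cv2.split(cv2.cvtColor(S_,cv2.COLOR_BGR2HSV))
m=((S<40)&(np.abs(V.astype(int)-np.median(V[225:240,380:410]))>12)).astype(np.uint8); w=0*m; w[165:222,378:412]=1
c=max(comps(m*w,50),key=cv2.contourArea); b=cv2.boundingRect(c); M=cv2.moments(cv2.convexHull(c)); a=(M['m10']/M['m00'],M['m01']/M['m00']); print(b,a,cast("side",a,.044)[0])
E
```

```text
[ 0.42854046 -0.08141577  0.088     ] [ 0.42846446 -0.08581791  0.044     ]
(378, 165, 33, 56) (392.14264140582094, 191.19865458539263) [ 0.43735043 -0.0940051   0.044     ]
```

Request:
carry_out(
  dp=[
    [-0.9,0.9,0],
    [-1.7,1.7,0.5],
    [-2.3,2.2,1.2],
    [-2.3,2.2,2],
    [-2.3,2.2,2],
    [-2.3,2.2,2],
  ],
  yaw=[1.6,3.2,4.8,5.7,5.7,5.7],
  squeeze=30,
)

```text
clock: 26.5
tcp_pos: [0.4303, -0.0844, 0.1605]
eef_rot: [-179.9, 0.1, 0.2]
contact_force: [0.4, -0.2, 1.0]
opening: 1.001
grip_force: 0.0
```

```bash
python3 - <<'E'
from h import *
go(.4285,-.086,.045,0)
E
```

```text
at [ 0.4303 -0.0844  0.1605] [-1.799e+02  1.000e-01  2.000e-01] dp [-0.06  0.07  4.62] yaw 0.05
```

Request:
carry_out(
  dp=[
    [-0.05,0.05,1.2],
    [-0.05,0.05,2.5],
    [-0.05,0.05,3.8],
    [-0.05,0.05,4.5],
    [-0.05,0.05,4.6],
    [-0.05,0.05,4.6],
  ],
  yaw=[0,0,0,0,0,0],
)

```text
clock: 27.1
tcp_pos: [0.4303, -0.0859, 0.0468]
eef_rot: [180.0, -0.0, 0.2]
contact_force: [0.3, 1.2, -0.0]
opening: 1.002
grip_force: 0.0
```

Request:
carry_out(
  dp=[
    [0,0,0],
    [0,0,0],
    [0,0,0],
    [0,0,0],
    [0,0,0],
    [0,0,0],
    [0,0,0],
    [0,0,0],
  ],
  yaw=[0,0,0,0,0,0,0,0],
  hand=0,
)

```text
clock: 27.9
tcp_pos: [0.4309, -0.0865, 0.0477]
eef_rot: [179.9, -0.1, 0.1]
contact_force: [-1.3, 1.2, 6.3]
opening: 0.614
grip_force: 31.3
```

Request:
carry_out(
  dp=[
    [0,0,-0.8],
    [0,0,-2],
    [0,0,-3.5],
    [0,0,-5],
    [0,0,-6],
    [0,0,-6.4],
    [0,0,-6.4],
  ],
  yaw=[0,0,0,0,0,0,0],
)

```text
clock: 28.6
tcp_pos: [0.4305, -0.0865, 0.2075]
eef_rot: [179.9, -0.2, 0.1]
contact_force: [-0.4, 1.4, -1.5]
opening: 0.615
grip_force: 32.5
```

```bash
python3 - <<'E'
from h import *
go(.637,.319,.2,0)
S_=r.capture("side"); 
u,v=proj("side",r.observe()['tcp_pos'])[0].astype(int); print(u,v)
cv2.imwrite("pics/c9.png",cv2.resize(S_[max(v-70,0):v+70,u-80:u+80],(640,560)))
E
```

```text
at [ 0.4305 -0.0865  0.2075] [ 1.799e+02 -2.000e-01  1.000e-01] dp [  8.29 -16.2    0.3 ] yaw 0.02
401 124
```

View pics/c9.png

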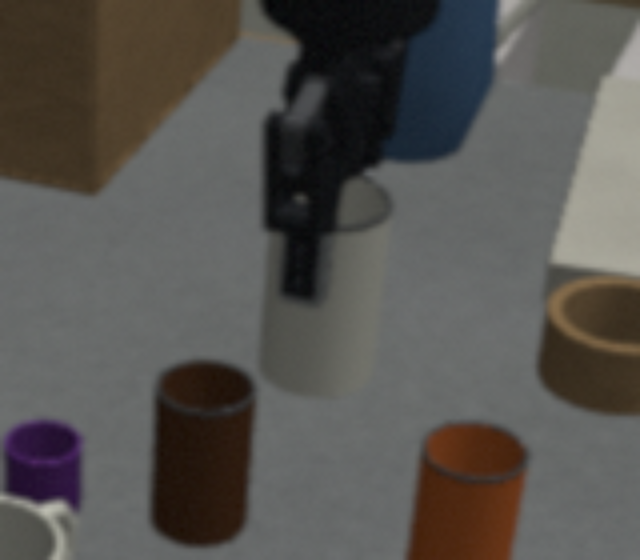

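Tall beaker is held upright. Carrying it over.

Request:
carry_out(
  dp=[
    [0.3,-0.6,0],
    [0.9,-1.7,0],
    [1.6,-3.1,0],
    [2.3,-4.5,0],
    [3,-5.9,0],
    [3.8,-7.3,0],
    [4.5,-8.7,0],
    [5.2,-10.1,0],
  ],
  yaw=[0,0,0,0,0,0,0,0],
)

```text
clock: 29.45
tcp_pos: [0.5585, 0.168, 0.2032]
eef_rot: [180.0, 0.3, 0.1]
contact_force: [-0.6, 0.3, -0.4]
opening: 0.614
grip_force: 32.4
```

Request:
carry_out(
  dp=[
    [0.7,-1.4,0],
    [1.4,-2.8,0],
    [2.1,-4.1,0],
    [2.7,-5.2,0],
    [3.1,-5.9,0],
    [3.15,-6.1,0],
    [3.15,-6.1,0],
    [3.15,-6.1,0],
  ],
  yaw=[0,0,0,0,0,0,0,0],
)

```text
clock: 30.25
tcp_pos: [0.637, 0.3182, 0.2047]
eef_rot: [179.9, 0.1, 0.1]
contact_force: [0.0, -0.7, -1.0]
opening: 0.614
grip_force: 32.4
```

```bash
python3 - <<'E'
from h import *
go(.639,.319,.1405,0)
E
```

```text
at [0.637  0.3182 0.2047] [1.799e+02 1.000e-01 1.000e-01] dp [ 0.09 -0.03  2.57] yaw 0.02
```

Request:
carry_out(
  dp=[
    [0.06,0,0.7],
    [0.06,0,1.4],
    [0.06,0,1.9],
    [0.06,0,2.2],
    [0.06,0,2.35],
    [0.06,0,2.42],
    [0.06,0,2.42],
  ],
  yaw=[0,0,0,0,0,0,0],
)

```text
clock: 30.95
tcp_pos: [0.6396, 0.3194, 0.1461]
eef_rot: [-180.0, -0.0, 0.1]
contact_force: [-0.4, 0.0, -1.6]
opening: 0.613
grip_force: 32.5
```

Request:
carry_out(
  dp=[
    [0,0,0.04],
    [0,0,0.08],
    [0,0,0.08],
  ],
  yaw=[0,0,0],
)

```text
clock: 31.25
tcp_pos: [0.6394, 0.3193, 0.1441]
eef_rot: [-180.0, -0.0, 0.1]
contact_force: [-0.9, 0.0, -1.3]
opening: 0.613
grip_force: 32.5
```

Request:
carry_out(
  dp=[
    [0,0,0.05],
    [0,0,0.1],
    [0,0,0.1],
  ],
  yaw=[0,0,0],
)

```text
clock: 31.55
tcp_pos: [0.6392, 0.3192, 0.141]
eef_rot: [180.0, 0.0, 0.1]
contact_force: [-0.1, -0.1, -1.7]
opening: 0.613
grip_force: 32.5
```

Request:
carry_out(
  dp=[
    [0,0,0.03],
    [0,0,0.05],
    [0,0,0.05],
  ],
  yaw=[0,0,0],
)

```text
clock: 31.85
tcp_pos: [0.6394, 0.3193, 0.1408]
eef_rot: [-180.0, -0.0, 0.1]
contact_force: [-2.4, -0.8, 3.8]
opening: 0.614
grip_force: 32.9
```

Contact. Releasing, backing off straight up, and looking.

Request:
carry_out(
  dp=[
    [0,0,0],
    [0,0,0],
    [0,0,0],
    [0,0,0],
    [0,0,0],
  ],
  yaw=[0,0,0,0,0],
  hand=1,
)

```text
clock: 32.35
tcp_pos: [0.6393, 0.3192, 0.14]
eef_rot: [-180.0, 0.0, 0.1]
contact_force: [-0.6, -0.1, -0.3]
opening: 0.997
grip_force: 0.0
```

Request:
carry_out(
  dp=[
    [0,0,-0.6],
    [0,0,-1.5],
    [0,0,-2.6],
    [0,0,-3.5],
    [0,0,-4.2],
    [0,0,-4.4],
  ],
  yaw=[0,0,0,0,0,0],
)

```text
clock: 32.95
tcp_pos: [0.6407, 0.3197, 0.2546]
eef_rot: [-179.9, -0.3, 0.1]
contact_force: [-0.4, 0.5, -0.0]
opening: 1.003
grip_force: 0.0
```

Request:
carry_out(
  dp=[
    [-0.8,1.6,0],
    [-1.6,3.2,0],
    [-2.4,5,0],
    [-3.2,6.8,0],
    [-4,8.6,0],
    [-4.6,10,0],
    [-4.8,10.4,0],
    [-4.8,10.4,0],
  ],
  yaw=[0,0,0,0,0,0,0,0],
)

```text
clock: 33.75
tcp_pos: [0.5195, 0.0579, 0.2503]
eef_rot: [-180.0, -0.0, -0.1]
contact_force: [0.7, 0.1, -0.1]
opening: 0.999
grip_force: 0.0
```

```bash
python3 - <<'E'
from h import *
T=r.capture("top");S_=r.capture("side")
for n,im in(("top",T),("side",S_)):
    H,S,V=cv2.split(cv2.cvtColor(im,cv2.COLOR_BGR2HSV))
    q=np.array([.637,.319,.137]); u,v=proj(n,q)[0]; m=((S<75)&(V>48)).astype(np.uint8); w=0*m; k=22 if n=="top" else 45; l=22 if n=="top" else 26; w[int(v)-k:int(v)+k,int(u)-l:int(u)+l]=1
    c=max(comps(m*w,30),key=cv2.contourArea); c=cv2.convexHull(c); M=cv2.moments(c); a=(M['m10']/M['m00'],M['m01']/M['m00'])
    print(n,np.round(a,1),cv2.boundingRect(c),cast(n,a,.137)[0,:2].round(4))
cv2.imwrite("pics/c10.png",np.hstack([cv2.resize(T[110:270,110:260],(394,420)),cv2.resize(S_[180:400,90:300],(401,420))]))
E
```

```text
top [174.1 163.8] (155, 148, 39, 33) [0.6393 0.3198]
side [179.9 250.1] (154, 214, 52, 80) [0.651  0.3022]
```

View pics/c10.png

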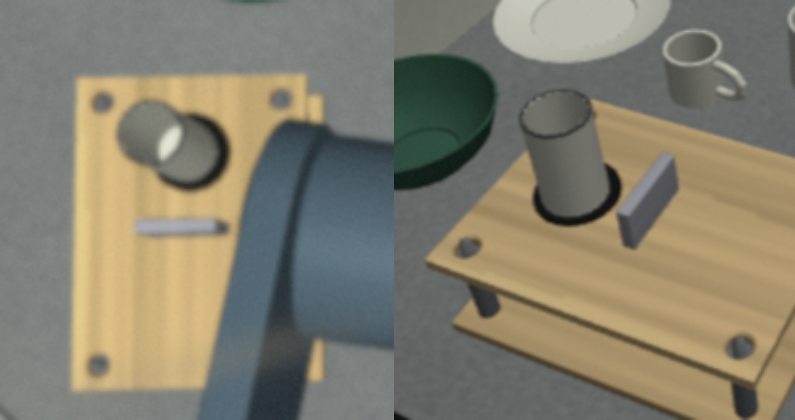

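The tall beaker stands upright and centred on the shelf pad (crop (573,205), inside the black ring all round). The shelf is seated and the arm is clear.

```bash
python3 -c "
from station import r
print(r.hand_in())"
```

```text
the job is handed in; nothing more can be done
None
```

I've handed the job in at about 34 s of the 128 s allowed: both low beakers are on their own pads, the shelf is seated on all four posts, and the tall beaker stands on the shelf pad. From the camera images, each beaker is within about 5 mm of its pad centre; the hand-in returned no verdict.

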